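# Brush out a turned cup and hold the inspection lamp's shutter half open

### The job

Get the steel cup ready for looking into: take the long brush from its stand and run it up and down inside the cup twice, its tip going each time from close to the cup's bottom to above half the cup's depth, then stand the brush back in its stand and let go of it. Only then slide the lamp's spring-loaded shutter by its tab to half of its travel, and finish while still holding it there, because it springs shut when released. Leave the cup standing in its nest and do not disturb the other things on the bench.

Things in the scene. Friction and masses are not known exactly. Their poses are not given: they have to be found in the camera images.
- station: Station fixed to the bench: black base plate 235 x 200 x 12 mm (x -55 to +180 mm) and on it a white lamp house 70 (x) x 190 (y) x 138 mm, roof 150 mm above the bench. Origin: at bench height under the lamp house's centre; z up; +x points to the cup's nest (the light port is in the +x face), +y is the way the shutter opens.
- shutter (a joint): Steel shutter before the light port, in m: 0 shut, 0.025 half, 0.050 fully open (stop); slides level along the station's +y. Its spring pulls it shut with 1.6 N at 0, 5.6 N at half, 9.6 N at 0.050, plus 0.3 N friction; let go, it shuts. Three dark lines on the roof, at station y 0, 25 (longer, thicker) and 50 mm, mark the tab's centre when shut, half and fully open.
- shutter_tab: Upright steel tab on top of the shutter, its handle: 24 mm along the station's x, 12 mm along y (the sliding direction), 46 mm high, with free room beside and above it. Origin: centre of its underside, 152 mm above the bench (2 mm above the roof), 39 mm along x from the station's origin; axes as the station's.
- cup: Turned steel cup, open at the top: outer diameter 70 mm, bore 60 mm, height 90 mm, bottom 8 mm thick, 0.8 kg, loose. Origin: centre of its underside; z up. It stands on the base plate (12 mm above the bench) in a low nest ring (6 mm high, 2 mm play all round), 125 mm from the station's origin along the station's +x.
- brush: Long round rigid brush, 200 mm, 50 to 85 g, upright, head down: head 24 mm diameter and 60 mm long, stem 8 mm diameter, wooden handle 16 mm diameter from 115 to 200 mm above the tip. Origin: centre of the head's lower end (the tip); z runs up along the brush to the handle. It stands loosely in its stand and may lean up to 0.1 rad there.
- stand: Brush stand, fixed to the bench: an aluminium tube of 30 mm inner diameter on a foot 68 mm in diameter, floor 6 mm above the bench; from 62 mm up it flares to a mouth of 48 mm inner diameter at 82 mm height. Origin: centre of its underside; z up. It stands to the left or to the right of the station.
- vblock: Dark steel V-block, 60 x 50 x 55 mm, loose; a bystander. Origin: centre of its underside. It stands on the other side of the station from the brush stand.
- control_box: White hand-held control box with a small joystick, 120 x 90 x 35 mm (65 mm with the stick), loose; a bystander. Origin: centre of its underside.
- rings: Stack of three turned steel rings, 90 mm diameter, 48 mm high, loose, one piece; a bystander. Origin: centre of its underside.
Things that resemble listed ones, but are neither listed nor needed, are in the scene too. What is shaped like the cup but pink is not meant. Leave any orange or yellow look-alike of the stand alone.

How it is judged:
By the outcome, as a careful person would: the job done as asked, in the order asked, and still so for the second after the job is handed in, while the arm keeps its last pose, push and grip.
It also fails if it takes over 58 s, if anything falls off the work surface, if the arm or the gripper's body presses on something with over 40 N, if the wrist force passes 120 N, or if a joint passes its speed limit or range.

### The arm

A 6-joint arm with a two-finger parallel gripper is mounted at the origin on the work surface. World frame = base frame: x ahead of the robot, y to its left, z up, the work surface at z = 0. Lengths are in m, angles in rad, forces in N, time in s.
With the tool pointing down it reaches from about 0.325 to 0.75 m from the base axis. Payload 7.6 kg.
Tool frame: the origin (TCP) lies midway between the tips of the shut fingers; the grasp point (between the pads) lies 19 mm behind it; z points along the fingers, y is the line along which they close (so a half turn about z gives the same grasp; the last joint's range is limited). The gripper opens to 85 mm and grips with 20 to 120 N. Pads are 22 mm wide; open, the fingers measure 114 mm over their backs; the gripper's body (76 mm by 85 mm) begins 54 mm behind the grasp point. The pads swing forward as they close: fully open they stand 13 mm farther back than shut.
Start: joints at [1.24, 0.052, 1.401, -0, 1.689, -0.07], TCP at [0.135, 0.507, 0.231] pointing down, gripper open.
Joint ranges: [-2.9, 2.9], [-0.91, 2.17], [0.12, 2.37], [-1.06, 4.2], [0.26, 2.73], [-2.93, 2.93]. Speed limits (rad/s): [2.57, 2.57, 3.01, 3.14, 3.14, 3.14].

### API

Orientations are given as a unit quaternion [w, x, y, z].
In Python, from rig import robot gives the robot as it stands.
- The arm moves only by the tool apply_moves, never from a script. Its argument "deltas" is a list of rows, each an object with "travel": the shift along the world's x, y, z in units of 0.2 m (1.0 is 0.2 m), a list of three; "turn": the turn, a rotation vector about the world's x, y, z in units of 1.5 rad (1.0 is 1.5 rad), a list of three; "hand": the finger opening in mm, from 0 to 85.4. In form: [{"travel": [dx, dy, dz], "turn": [ax, ay, az], "hand": hand}, ...]. A call has exactly 10 rows; each row is the pose to reach, as a shift and turn from the pose commanded when the call began; what a row does not reach only later rows make up. A row lasts 1/8 s, in which the tool goes at most 62.5 mm and 10.7 degrees, less where a joint would pass 70% of its speed; a pose out of reach is approached as far as the arm can. A call with a number of a shift or a turn outside -1 to 1 is refused whole. A call with a gripper value outside its range is refused whole. The fingers move at their own pace and stop on an object; "squeeze" is the grip in N (left out, the last holds). Time passes only in rows, so rows that repeat a pose let the fingers close, or fill a call up. It gives the time, the measured TCP pose, the force, the opening and the grip force at its end, in the units of the state.
- robot.sense(): the state, without advancing time (a new reading comes with each control period).
- robot.snapshot(name): name is "scene" or "top" or "wrist"; returns the picture (384x512x3 uint8, red, green, blue); there is no depth.
- robot.camera_info(name): a dict with "camera_matrix" (3x3 intrinsics, pixels), "dist" ([k1, k2, p1, p2, k3] as OpenCV has them; the pictures are not rectified), "rvec" (rotation vector, rad) and "tvec" (3), from world to camera coordinates, as OpenCV has them; the wrist camera has in their place "T_tool_cam" (4x4, takes a point from camera to tool coordinates, whose origin is the TCP and whose axes are the flange's). Camera axes: x right, y down, z forward; pixel columns grow to the right and rows downward; lengths in m; the calibration is good to about 2 mm. A picture is of the moment at which its call begins: read the wrist's pose just before it. camera_info takes no time and is no camera call.
- robot.finish_job(): hands the job in; it is judged then, once.
The state is a dict: "time_s": time; "qpos": joint angles; "joint_velocities": joint speeds; "effort": joint torques, N m; "tcp_pos": TCP position; "tcp_rot": TCP orientation; "ft_force": force on the tool from outside, world axes, zero at the start; "wrist_torque": the same for the moment, N m; "gripper_width": opening from 0.0 (shut) to 1.0 (fully open); "grip_force": force on a finger pad.
Only numpy, scipy, OpenCV 4.12 (cv2) and the standard library are available. Lean on these libraries where they do the work, as an engineer would, in place of code of your own. Each camera call takes 0.05 s, during which the arm holds its last target. There are 200 camera calls.

## Working session

There is one attempt and no reset: what is moved stays moved. The work goes in short steps, Python scripts to look and compute and a tool call to move; the robot and the scene stay as the last step left them, time stands still between calls to the robot, and variables do not carry over. Pictures are saved under pics/ and viewed, at most 10 in all, crops included, and the job is handed in when it is done.

Besides the shell and the picture viewer there is one more tool, called after "Emit:" as a command line: name --argument value ..., lists and objects as JSON in quotes. apply_moves: Moves the arm, as the interface text tells. Shifts and turns lie within -1 to 1; 1 stands for 0.2 m of shift or 1.5 rad of turn. Its arguments: {"type":"object","properties":{"deltas":{"type":"array","items":{"type":"object","properties":{"travel":{"type":"array","items":{"type":"number"}},"turn":{"type":"array","items":{"type":"number"}},"hand":{"type":"number"}}}},"squeeze":{"type":"number"}},"required":["deltas"]}

```bash
mkdir -p pics; python3 - <<'E'
from rig import robot
import cv2,json
s=robot.sense();print({k:s[k] for k in('time_s','tcp_pos','tcp_rot','gripper_width','ft_force')})
for n in('scene','top','wrist'):
    cv2.imwrite(f'pics/{n}0.png',robot.snapshot(n)[:,:,::-1]);print(robot.camera_info(n))
E
```

```text
{'time_s': 0.0, 'tcp_pos': array([0.1352621 , 0.50695957, 0.23048091]), 'tcp_rot': array([-1.58455079e-04,  1.30023909e-01,  9.91510547e-01, -7.70585812e-04]), 'gripper_width': 0.9986427503201483, 'ft_force': array([-0.46445355, -0.78744722,  0.22038676])}
{'camera_matrix': array([[409.42480208,   0.        , 256.42441464],
       [  0.        , 409.42480208, 191.24171226],
       [  0.        ,   0.        ,   1.        ]]), 'dist': array([-0.07247854,  0.        ,  0.        ,  0.        ,  0.        ]), 'rvec': array([ 1.63512931,  1.7891751 , -0.87249407]), 'tvec': array([ 0.01062504, -0.23718802,  1.53059975])}
{'camera_matrix': array([[415.60040347,   0.        , 256.49363638],
       [  0.        , 415.60040347, 193.7073818 ],
       [  0.        ,   0.        ,   1.        ]]), 'dist': array([0.02704471, 0.        , 0.        , 0.        , 0.        ]), 'rvec': array([ 2.11080243, -2.13971567,  0.20940814]), 'tvec': array([0.04900018, 0.54448391, 1.169195  ])}
{'camera_matrix': array([[286.0942571 ,   0.        , 256.35665777],
       [  0.        , 286.0942571 , 193.18884411],
       [  0.        ,   0.        ,   1.        ]]), 'dist': array([-0.06666795,  0.        ,  0.        ,  0.        ,  0.        ]), 'T_tool_cam': array([[ 2.26352140e-04, -9.60967834e-01, -2.76660027e-01,
         6.98892343e-02],
       [ 9.99999648e-01, -6.08969275e-06,  8.39311923e-04,
         7.65876329e-04],
       [-8.08236535e-04, -2.76660120e-01,  9.60967494e-01,
        -1.43446525e-01],
       [ 0.00000000e+00,  0.00000000e+00,  0.00000000e+00,
         1.00000000e+00]])}
```

```bash
python3 - <<'E'
import cv2
for n in('scene','top'):
    cv2.imwrite(f'pics/{n}0b.png',cv2.resize(cv2.imread(f'pics/{n}0.png'),(800,600),interpolation=cv2.INTER_CUBIC))
E
```

```text
(no output)
```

View pics/top0b.png

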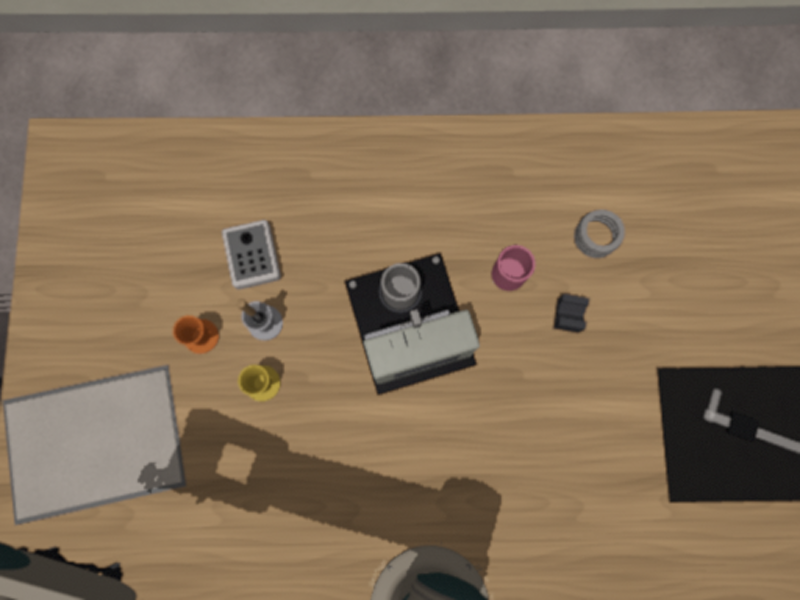

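View pics/scene0b.png

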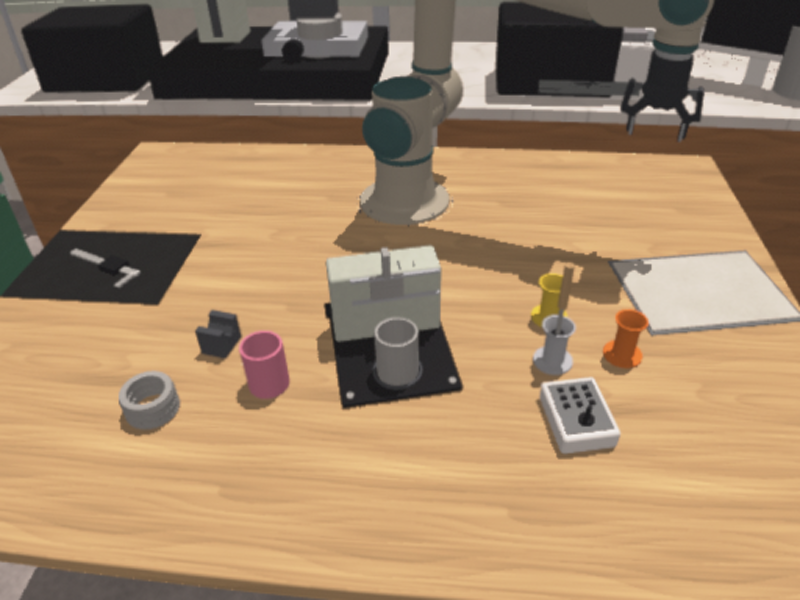

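The top picture shows the station at about (410,330), with the cup at (401,287) and the tab at (416,317). The aluminium stand with the brush is at (260,318), the control box above it, and the yellow and orange decoys next to it. The scene view agrees: the brush leans in the stand at (560,320). Next I zoom in.

```bash
cat > h.py <<'E'
import numpy as np,cv2
from rig import robot
from scipy.spatial.transform import Rotation as R
def cam(n,s=None):
    c=robot.camera_info(n)
    if n!='wrist': return c['camera_matrix'],c['dist'],cv2.Rodrigues(c['rvec'])[0],c['tvec']
    q=s['tcp_rot'];T=np.eye(4);T[:3,:3]=R.from_quat([q[1],q[2],q[3],q[0]]).as_matrix();T[:3,3]=s['tcp_pos']
    W=np.linalg.inv(T@c['T_tool_cam']);return c['camera_matrix'],c['dist'],W[:3,:3],W[:3,3]
def ray(C,p):
    K,d,Rm,t=C;u=cv2.undistortPoints(np.array([[p]],float),K,d)[0,0]
    return -Rm.T@t,Rm.T@np.array([*u,1])
def at_z(C,p,z):
    o,v=ray(C,p);return o+v*(z-o[2])/v[2]
def tri(obs):
    A=np.zeros((3,3));b=np.zeros(3)
    for C,p in obs:
        o,v=ray(C,p);v/=np.linalg.norm(v);P=np.eye(3)-np.outer(v,v);A+=P;b+=P@o
    x=np.linalg.solve(A,b);return x
def proj(C,X):
    K,d,Rm,t=C;return cv2.projectPoints(np.atleast_2d(np.asarray(X,float)),cv2.Rodrigues(Rm)[0],t,K,d)[0][:,0]
E
python3 - <<'E'
from h import *
T=cam('top');f=1/1.5625
for n,p,z in [('cup rim',(402,287),.102),('mouth',(258,316),.082),('foot',(265,324),.003),('yellow',(254,380),.08),
 ('roofA',(362,346),.15),('roofB',(472,312),.15),('roofC',(479,350),.15),('roofD',(375,384),.15),('plateA',(346,280),.012),('plateB',(440,254),.012),('plateC',(476,364),.012),('plateD',(378,393),.012)]:
    print(n,at_z(T,(p[0]*f,p[1]*f),z).round(3))
i=cv2.imread('pics/top0.png');j=cv2.imread('pics/scene0.png')
a=cv2.resize(i[155:255,215:315],(400,400),interpolation=cv2.INTER_CUBIC)
b=cv2.resize(i[175:235,135:195],(400,400),interpolation=cv2.INTER_CUBIC)
cv2.imwrite('pics/c1.png',np.hstack([a,b]))
E
```

```text
cup rim [0.564 0.039 0.102]
mouth [0.518 0.302 0.082]
foot [0.516 0.305 0.003]
yellow [0.402 0.306 0.08 ]
roofA [0.452 0.11  0.15 ]
roofB [ 0.508 -0.08   0.15 ]
roofC [ 0.442 -0.09   0.15 ]
roofD [0.387 0.088 0.15 ]
plateA [0.599 0.148 0.012]
plateB [ 0.649 -0.037  0.012]
plateC [ 0.432 -0.101  0.012]
plateD [0.379 0.087 0.012]
```

View pics/c1.png

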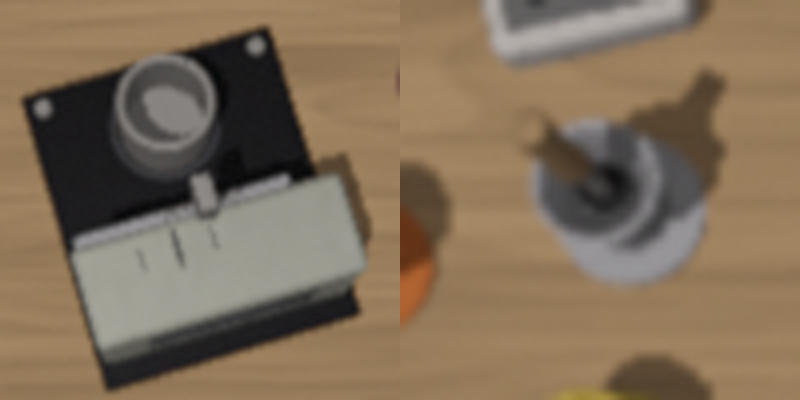

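Left crop: cup rim centre (166,103), roof marks at (141,260), (179,248) and (215,237), tab top at about (202,180). Right crop: stand mouth centre (598,180), brush handle top (532,130).

```bash
python3 - <<'E'
from h import *
from scipy.optimize import least_squares
T=cam('top');L=lambda p:(p[0]/4+214.6,p[1]/4+154.6);Q=lambda p:((p[0]-400)/6.667+134.6,p[1]/6.667+174.6)
S=[(( .180,.1,.012),(23,98)),((.180,-.1,.012),(268,27)),((-.055,-.1,.012),(359,313)),((-.055,.1,.012),(107,388)),
 ((.035,.095,.15),(72,252)),((.035,-.095,.15),(335,175)),((-.035,-.095,.15),(367,268)),((-.035,.095,.15),(105,356)),((.125,0,.102),(166,103))]
X=np.array([s[0] for s in S]);P=np.array([L(s[1]) for s in S])
def W(q,X=X):
    c,s=np.cos(q[2]),np.sin(q[2]);return np.c_[q[0]+c*X[:,0]-s*X[:,1],q[1]+s*X[:,0]+c*X[:,1],X[:,2]]
r=least_squares(lambda q:(proj(T,W(q))-P).ravel(),[.44,.01,.28],loss='soft_l1')
print(r.x,r.fun.reshape(-1,2).round(1).tolist())
q=r.x;D=lambda v:np.array(v)
for n,p,z in [('cup',(166,103),.102),('m50',(141,260),.15),('m25',(179,248),.15),('m0',(215,237),.15),('tabtop',(202,180),.198)]:
    w=at_z(T,L(p),z);c,s=np.cos(q[2]),np.sin(q[2]);d=w[:2]-q[:2];print(n,w.round(4),'stn',(c*d[0]+s*d[1]).round(4),(-s*d[0]+c*d[1]).round(4))
print('cup,tab',W(q,np.array([[.125,0,0],[.039,0,.17],[.039,.025,.17]])).round(4))
print('mouth',at_z(T,Q((598,180)),.082),'foot',at_z(T,Q((638,218)),.004),'btop',at_z(T,Q((532,130)),.205))
E
```

```text
[0.45470465 0.008105   0.28224911] [[-1.1, -0.1], [0.1, -0.7], [1.2, 0.8], [-0.1, 1.8], [-0.8, 0.2], [1.2, -1.0], [1.4, 0.5], [-1.6, -0.6], [-0.1, -0.3]]
cup [0.574  0.0426 0.102 ] stn 0.1241 -0.0001
m50 [0.4563 0.0611 0.15  ] stn 0.0163 0.0505
m25 [0.464  0.0357 0.15  ] stn 0.0166 0.0239
m0 [0.471  0.0115 0.15  ] stn 0.0167 -0.0013
tabtop [0.5013 0.0209 0.198 ] stn 0.0484 -0.0007
cup,tab [[0.5748 0.0429 0.    ]
 [0.4922 0.019  0.17  ]
 [0.4852 0.043  0.17  ]]
mouth [0.51983304 0.30443279 0.082     ] foot [0.5157195 0.3027137 0.004    ] btop [0.51809055 0.30355058 0.205     ]
```

Emit:
apply_moves --deltas '[{"travel": [0.2,-0.1,0.1],"turn": [0,0,0.06],"hand": 60},{"travel": [0.4,-0.2,0.2],"turn": [0,0,0.12],"hand": 60},{"travel": [0.6,-0.3,0.3],"turn": [0,0,0.18],"hand": 60},{"travel": [0.8,-0.4,0.35],"turn": [0,0,0.24],"hand": 60},{"travel": [1,-0.5,0.35],"turn": [0,0,0.3],"hand": 60},{"travel": [1,-0.5,0.35],"turn": [0,0,0.364],"hand": 60},{"travel": [1,-0.5,0.35],"turn": [0,0,0.364],"hand": 60},{"travel": [1,-0.5,0.35],"turn": [0,0,0.364],"hand": 60},{"travel": [1,-0.5,0.35],"turn": [0,0,0.364],"hand": 60},{"travel": [1,-0.5,0.35],"turn": [0,0,0.364],"hand": 60}]' --squeeze 40

```text
time_s: 1.4
tcp_pos: [0.3351, 0.4075, 0.3014]
tcp_rot: [0.0, -0.142, 0.99, 0.0]
ft_force: [-0.3, 0.7, -0.4]
gripper_width: 0.701
grip_force: 0.0
```

Emit:
apply_moves --deltas '[{"travel": [0.2,-0.12,0],"turn": [0,0,0],"hand": 50},{"travel": [0.4,-0.23,0],"turn": [0,0,0],"hand": 50},{"travel": [0.6,-0.35,0],"turn": [0,0,0],"hand": 50},{"travel": [0.8,-0.46,0],"turn": [0,0,0],"hand": 50},{"travel": [0.9,-0.51,0],"turn": [0,0,0],"hand": 50},{"travel": [0.915,-0.52,0],"turn": [0,0,0],"hand": 50},{"travel": [0.915,-0.52,0],"turn": [0,0,0],"hand": 50},{"travel": [0.915,-0.52,0],"turn": [0,0,0],"hand": 50},{"travel": [0.915,-0.52,0],"turn": [0,0,0],"hand": 50},{"travel": [0.915,-0.52,0],"turn": [0,0,0],"hand": 50}]'

```text
time_s: 2.65
tcp_pos: [0.518, 0.3036, 0.3015]
tcp_rot: [0.0, -0.142, 0.99, 0.0]
ft_force: [0.4, -0.6, -0.0]
gripper_width: 0.583
grip_force: 0.0
```

```bash
python3 - <<'E'
from h import *
s=robot.sense();print(s['tcp_pos'],s['tcp_rot'],s['qpos'])
i=robot.snapshot('wrist')[:,:,::-1];cv2.imwrite('pics/w1.png',i)
j=robot.snapshot('scene')[:,:,::-1];cv2.imwrite('pics/s1.png',j)
np.savez('w1.npz',p=s['tcp_pos'],r=s['tcp_rot'])
a=cv2.resize(i,(600,450));b=cv2.resize(j[150:250,335:382],(200,425),interpolation=cv2.INTER_CUBIC)
c=np.zeros((450,800,3),np.uint8);c[:,:600]=a;c[:425,600:]=b;cv2.imwrite('pics/c2.png',c)
E
```

```text
[0.51801161 0.30358976 0.30150445] [ 1.13690104e-04 -1.42448738e-01  9.89802170e-01  8.98905839e-05] [ 4.68570502e-01  2.66376243e-01  1.02446838e+00  1.01537113e-04
  1.85047508e+00 -1.38806767e+00]
```

View pics/c2.png

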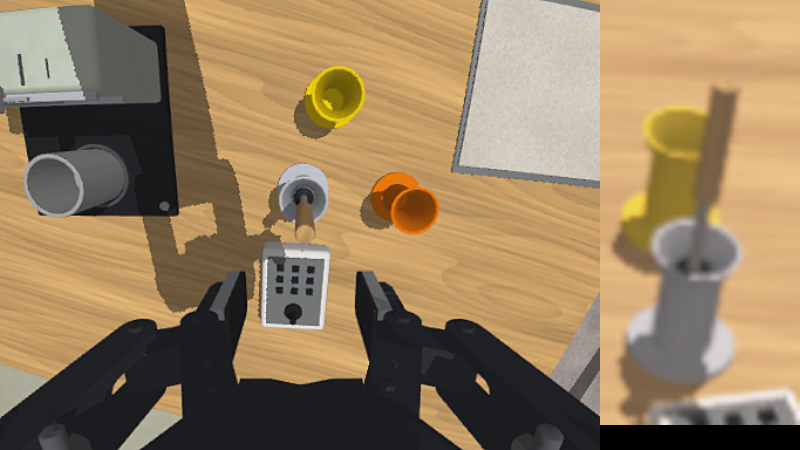

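The wrist view shows the brush handle top at (305,234) and the stand mouth at (303,196). The brush sits midway between the open fingers. The scene crop has the handle top at (724,90).

```bash
python3 - <<'E'
from h import *
d=np.load('w1.npz');Wc=cam('wrist',{'tcp_pos':d['p'],'tcp_rot':d['r']});T=cam('top');S=cam('scene')
w=lambda p:(p[0]/1.1719-.07,p[1]/1.1719-.07);c=lambda p:((p[0]-600)*.235+334.6,p[1]/4.25+149.6);Q=lambda p:((p[0]-400)/6.667+134.6,p[1]/6.667+174.6)
o=[(Wc,w((305,234))),(S,c((724,91))),(T,Q((532,130)))]
x=tri(o);print('top',x,[np.round(proj(C,x)[0]-p,1).tolist() for C,p in o])
o=[(Wc,w((303,196))),(S,c((696,248))),(T,Q((598,180)))]
x=tri(o);print('mouth',x,[np.round(proj(C,x)[0]-p,1).tolist() for C,p in o])
print(at_z(Wc,w((303,196)),.082),at_z(Wc,w((305,234)),.205))
print('stem~.1 scene/top', tri([(S,c((698,225))),(T,Q((585,172)))]))
# cup check
print('cup wrist',at_z(Wc,w((55,184)),.102))
E
```

```text
top [0.52136081 0.30672162 0.19950101] [[-2.3, -3.4], [0.5, 0.0], [-0.7, -0.8]]
mouth [0.5190538  0.30602773 0.07899931] [[-1.1, 0.6], [0.1, 0.1], [-0.3, 0.5]]
[0.5173329  0.30704949 0.082     ] [0.52218748 0.30904155 0.205     ]
stem~.1 scene/top [0.5203114  0.30526676 0.09893178]
cup wrist [0.57463543 0.0478264  0.102     ]
```

Emit:
apply_moves --deltas '[{"travel": [0.005,0.008,-0.15],"turn": [0,0,0],"hand": 50},{"travel": [0.005,0.008,-0.3],"turn": [0,0,0],"hand": 50},{"travel": [0.005,0.008,-0.45],"turn": [0,0,0],"hand": 50},{"travel": [0.005,0.008,-0.6],"turn": [0,0,0],"hand": 50},{"travel": [0.005,0.008,-0.7],"turn": [0,0,0],"hand": 50},{"travel": [0.005,0.008,-0.755],"turn": [0,0,0],"hand": 50},{"travel": [0.005,0.008,-0.755],"turn": [0,0,0],"hand": 10},{"travel": [0.005,0.008,-0.755],"turn": [0,0,0],"hand": 10},{"travel": [0.005,0.008,-0.755],"turn": [0,0,0],"hand": 10},{"travel": [0.005,0.008,-0.755],"turn": [0,0,0],"hand": 10}]' --squeeze 40

```text
time_s: 4.0
tcp_pos: [0.5198, 0.3051, 0.1515]
tcp_rot: [0.001, -0.142, 0.99, 0.0]
ft_force: [0.2, -0.3, 3.3]
gripper_width: 0.174
grip_force: 39.1
```

Emit:
apply_moves --deltas '[{"travel": [0,0,0],"turn": [0,0,0],"hand": 10},{"travel": [0,0,0],"turn": [0,0,0],"hand": 10},{"travel": [0,0,0.05],"turn": [0,0,0],"hand": 10},{"travel": [0,0,0.15],"turn": [0,0,0],"hand": 10},{"travel": [0,0,0.3],"turn": [0,0,0],"hand": 10},{"travel": [0,0,0.45],"turn": [0,0,0],"hand": 10},{"travel": [0,0,0.6],"turn": [0,0,0],"hand": 10},{"travel": [0,0,0.7],"turn": [0,0,0],"hand": 10},{"travel": [0,0,0.7],"turn": [0,0,0],"hand": 10},{"travel": [0,0,0.7],"turn": [0,0,0],"hand": 10}]'

```text
time_s: 5.25
tcp_pos: [0.5191, 0.3047, 0.2889]
tcp_rot: [-0.001, -0.142, 0.99, -0.0]
ft_force: [-0.0, -0.8, -1.4]
gripper_width: 0.174
grip_force: 39.0
```

```bash
python3 - <<'E'
from h import *
s=robot.sense();print(s['tcp_pos'],s['gripper_width'],s['grip_force'])
i=robot.snapshot('scene')[:,:,::-1];cv2.imwrite('pics/s2.png',i)
j=robot.snapshot('wrist')[:,:,::-1]
a=cv2.resize(i[40:250,290:430],(400,600),interpolation=cv2.INTER_CUBIC);b=cv2.resize(j,(400,300))
c=np.zeros((600,800,3),np.uint8);c[:,:400]=a;c[:300,400:]=b;cv2.imwrite('pics/c3.png',c)
E
```

```text
[0.51908182 0.30471845 0.28886938] 0.1743787294643607 38.965482115745544
```

View pics/c3.png

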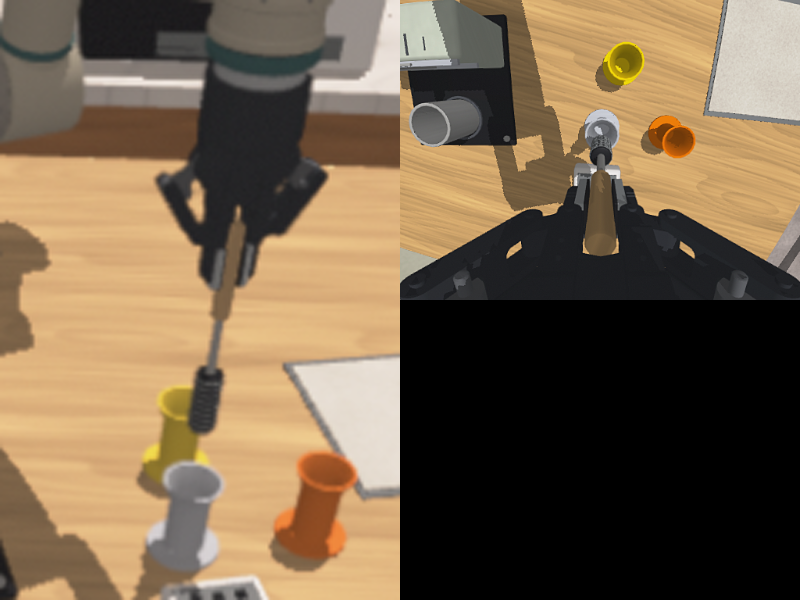

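The brush is held and lifted: its head is at scene crop (205,400) with the tip at (202,430), and at (600,143) in the wrist picture. It leans slightly, so I work out the tip offset.

```bash
python3 - <<'E'
from h import *
s=robot.sense();Wc=cam('wrist',s);S=cam('scene')
c=lambda p:(p[0]/2.857+289.7,p[1]/2.857+39.7);w=lambda p:((p[0]-400)*1.28,p[1]*1.28)
# axis points: tip(0), head top(.06), handle bottom(.115)
for n,a,b in [('tip',(202,427),(601,139)),('headtop',(209,370),(601,155)),('handlebot',(223,315),(601,174)),('top',(238,210),None)]:
    o=[(S,c(a))]+([(Wc,w(b))] if b else [])
    if b: x=tri(o);print(n,x.round(4),[np.round(proj(C,x)[0]-p,1).tolist() for C,p in o])
t=s['tcp_pos']
for k in range(-3,4):
  for z in (0,):
    pass
for dx,dy in [(0,0),(.01,0),(-.01,0),(0,.01),(0,-.01)]:
    x=np.array([t[0]+dx,t[1]+dy,t[2]-.145]);print(dx,dy,((proj(S,x)[0]-[289.7,39.7])*2.857).round(),(proj(Wc,x)[0]/1.28+[400,0]).round())
E
```

```text
tip [0.5165 0.3058 0.1396] [[-0.1, -0.0], [0.2, 0.1]]
headtop [0.5192 0.3047 0.2032] [[0.7, 0.0], [-1.7, -0.7]]
handlebot [0.5193 0.3064 0.2583] [[-0.2, 0.0], [0.6, 0.3]]
0 0 [201. 425.] [600. 141.]
0.01 0 [202. 432.] [598. 148.]
-0.01 0 [200. 418.] [602. 134.]
0 0.01 [213. 426.] [607. 143.]
0 -0.01 [190. 425.] [593. 139.]
```

Emit:
apply_moves --deltas '[{"travel": [0.03,-0.08,0.03],"turn": [0,0,0],"hand": 10},{"travel": [0.06,-0.2,0.05],"turn": [0,0,0],"hand": 10},{"travel": [0.1,-0.35,0.05],"turn": [0,0,0],"hand": 10},{"travel": [0.14,-0.5,0.05],"turn": [0,0,0],"hand": 10},{"travel": [0.18,-0.65,0.05],"turn": [0,0,0],"hand": 10},{"travel": [0.22,-0.8,0.05],"turn": [0,0,0],"hand": 10},{"travel": [0.25,-0.9,0.05],"turn": [0,0,0],"hand": 10},{"travel": [0.265,-0.95,0.05],"turn": [0,0,0],"hand": 10},{"travel": [0.275,-0.98,0.05],"turn": [0,0,0],"hand": 10},{"travel": [0.277,-1,0.05],"turn": [0,0,0],"hand": 10}]'

```text
time_s: 6.6
tcp_pos: [0.5748, 0.1051, 0.3003]
tcp_rot: [-0.0, -0.142, 0.99, 0.0]
ft_force: [-0.4, 0.0, -0.7]
gripper_width: 0.176
grip_force: 39.0
```

Emit:
apply_moves --deltas '[{"travel": [0,-0.08,0],"turn": [0,0,0],"hand": 10},{"travel": [0,-0.16,0],"turn": [0,0,0],"hand": 10},{"travel": [0,-0.24,0],"turn": [0,0,0],"hand": 10},{"travel": [0,-0.29,0],"turn": [0,0,0],"hand": 10},{"travel": [0,-0.305,0],"turn": [0,0,0],"hand": 10},{"travel": [0,-0.305,0],"turn": [0,0,0],"hand": 10},{"travel": [0,-0.305,0],"turn": [0,0,0],"hand": 10},{"travel": [0,-0.305,0],"turn": [0,0,0],"hand": 10},{"travel": [0,-0.305,0],"turn": [0,0,0],"hand": 10},{"travel": [0,-0.305,0],"turn": [0,0,0],"hand": 10}]'

```text
time_s: 7.85
tcp_pos: [0.5747, 0.044, 0.3003]
tcp_rot: [-0.0, -0.142, 0.99, 0.0]
ft_force: [0.8, 0.0, -2.0]
gripper_width: 0.179
grip_force: 39.0
```

```bash
python3 - <<'E'
from h import *
s=robot.sense();print(s['tcp_pos'],s['gripper_width'],s['ft_force'])
t=s['tcp_pos'];S=cam('scene');i=robot.snapshot('scene')[:,:,::-1]
j=robot.snapshot('wrist')[:,:,::-1]
a=cv2.resize(i[120:270,205:305],(400,600),interpolation=cv2.INTER_CUBIC);b=cv2.resize(j,(400,300))
c=np.zeros((600,800,3),np.uint8);c[:,:400]=a;c[:300,400:]=b;cv2.imwrite('pics/c4.png',c)
for x in ([t[0],t[1],t[2]-.146],[t[0],t[1],.102]): print((proj(S,x)[0]-[204.6,119.6])*4, proj(cam('wrist',s),x)[0]/1.28+[400,0])
E
```

```text
[0.57474546 0.04397654 0.30031357] 0.1789827696894467 [ 0.77028792  0.02440529 -1.96830508]
[194.73349589 300.44245017] [599.7442683  140.87788118]
[197.18420739 364.98033478] [599.79913528 133.02056892]
```

View pics/c4.png

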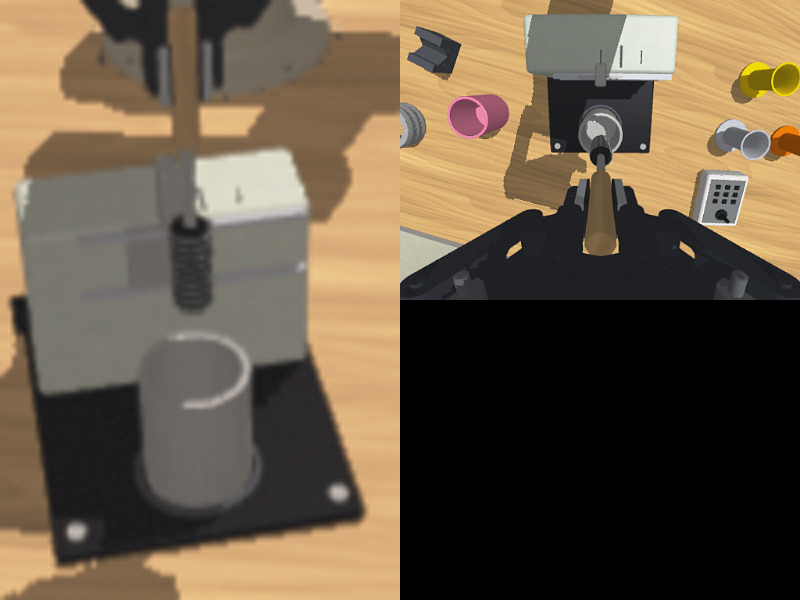

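The brush hangs centred over the cup: tip at (192,305), rim centre at (195,370). I start the descent.

Emit:
apply_moves --deltas '[{"travel": [0,0,-0.1],"turn": [0,0,0],"hand": 10},{"travel": [0,0,-0.2],"turn": [0,0,0],"hand": 10},{"travel": [0,0,-0.3],"turn": [0,0,0],"hand": 10},{"travel": [0,0,-0.4],"turn": [0,0,0],"hand": 10},{"travel": [0,0,-0.5],"turn": [0,0,0],"hand": 10},{"travel": [0,0,-0.57],"turn": [0,0,0],"hand": 10},{"travel": [0,0,-0.61],"turn": [0,0,0],"hand": 10},{"travel": [0,0,-0.63],"turn": [0,0,0],"hand": 10},{"travel": [0,0,-0.645],"turn": [0,0,0],"hand": 10},{"travel": [0,0,-0.645],"turn": [0,0,0],"hand": 10}]'

```text
time_s: 9.2
tcp_pos: [0.5748, 0.0439, 0.1715]
tcp_rot: [0.0, -0.142, 0.99, 0.0]
ft_force: [1.0, -0.8, -0.9]
gripper_width: 0.175
grip_force: 39.0
```

Emit:
apply_moves --deltas '[{"travel": [0,0,0],"turn": [0,0,0],"hand": 10},{"travel": [0,0,0.08],"turn": [0,0,0],"hand": 10},{"travel": [0,0,0.16],"turn": [0,0,0],"hand": 10},{"travel": [0,0,0.24],"turn": [0,0,0],"hand": 10},{"travel": [0,0,0.28],"turn": [0,0,0],"hand": 10},{"travel": [0,0,0.29],"turn": [0,0,0],"hand": 10},{"travel": [0,0,0.29],"turn": [0,0,0],"hand": 10},{"travel": [0,0,0.29],"turn": [0,0,0],"hand": 10},{"travel": [0,0,0.29],"turn": [0,0,0],"hand": 10},{"travel": [0,0,0.29],"turn": [0,0,0],"hand": 10}]'

```text
time_s: 10.45
tcp_pos: [0.5747, 0.0439, 0.2291]
tcp_rot: [-0.0, -0.142, 0.99, 0.0]
ft_force: [-0.4, 0.4, -0.3]
gripper_width: 0.175
grip_force: 39.0
```

Emit:
apply_moves --deltas '[{"travel": [0,0,-0.08],"turn": [0,0,0],"hand": 10},{"travel": [0,0,-0.16],"turn": [0,0,0],"hand": 10},{"travel": [0,0,-0.22],"turn": [0,0,0],"hand": 10},{"travel": [0,0,-0.26],"turn": [0,0,0],"hand": 10},{"travel": [0,0,-0.28],"turn": [0,0,0],"hand": 10},{"travel": [0,0,-0.29],"turn": [0,0,0],"hand": 10},{"travel": [0,0,-0.29],"turn": [0,0,0],"hand": 10},{"travel": [0,0,-0.29],"turn": [0,0,0],"hand": 10},{"travel": [0,0,-0.29],"turn": [0,0,0],"hand": 10},{"travel": [0,0,-0.29],"turn": [0,0,0],"hand": 10}]'

```text
time_s: 11.7
tcp_pos: [0.5748, 0.0439, 0.1714]
tcp_rot: [0.0, -0.142, 0.99, 0.0]
ft_force: [0.5, 0.3, -1.3]
gripper_width: 0.176
grip_force: 39.0
```

Emit:
apply_moves --deltas '[{"travel": [0,0,0.08],"turn": [0,0,0],"hand": 10},{"travel": [0,0,0.16],"turn": [0,0,0],"hand": 10},{"travel": [0,0,0.24],"turn": [0,0,0],"hand": 10},{"travel": [0,0,0.29],"turn": [0,0,0],"hand": 10},{"travel": [0,0,0.29],"turn": [0,0,0],"hand": 10},{"travel": [0,0,0.29],"turn": [0,0,0],"hand": 10},{"travel": [0,0,0.4],"turn": [0,0,0],"hand": 10},{"travel": [0,0,0.5],"turn": [0,0,0],"hand": 10},{"travel": [0,0,0.6],"turn": [0,0,0],"hand": 10},{"travel": [0,0,0.645],"turn": [0,0,0],"hand": 10}]'

```text
time_s: 12.95
tcp_pos: [0.5749, 0.0439, 0.3008]
tcp_rot: [0.0, -0.142, 0.99, 0.0]
ft_force: [-0.1, -0.3, -1.3]
gripper_width: 0.179
grip_force: 39.0
```

Emit:
apply_moves --deltas '[{"travel": [-0.01,0.05,0],"turn": [0,0,0],"hand": 10},{"travel": [-0.04,0.18,0],"turn": [0,0,0],"hand": 10},{"travel": [-0.08,0.33,0],"turn": [0,0,0],"hand": 10},{"travel": [-0.11,0.48,0],"turn": [0,0,0],"hand": 10},{"travel": [-0.15,0.63,0],"turn": [0,0,0],"hand": 10},{"travel": [-0.18,0.78,0],"turn": [0,0,0],"hand": 10},{"travel": [-0.21,0.88,0],"turn": [0,0,0],"hand": 10},{"travel": [-0.23,0.95,0],"turn": [0,0,0],"hand": 10},{"travel": [-0.25,0.98,0],"turn": [0,0,0],"hand": 10},{"travel": [-0.28,1,0],"turn": [0,0,0],"hand": 10}]'

```text
time_s: 14.2
tcp_pos: [0.5186, 0.2437, 0.3002]
tcp_rot: [-0.0, -0.142, 0.99, -0.0]
ft_force: [0.5, -0.1, -0.6]
gripper_width: 0.176
grip_force: 39.1
```

Emit:
apply_moves --deltas '[{"travel": [0,0.1,0],"turn": [0,0,0],"hand": 10},{"travel": [0,0.2,0],"turn": [0,0,0],"hand": 10},{"travel": [0,0.28,0],"turn": [0,0,0],"hand": 10},{"travel": [0,0.305,0],"turn": [0,0,0],"hand": 10},{"travel": [0,0.305,0],"turn": [0,0,0],"hand": 10},{"travel": [0,0.305,-0.08],"turn": [0,0,0],"hand": 10},{"travel": [0,0.305,-0.16],"turn": [0,0,0],"hand": 10},{"travel": [0,0.305,-0.22],"turn": [0,0,0],"hand": 10},{"travel": [0,0.305,-0.27],"turn": [0,0,0],"hand": 10},{"travel": [0,0.305,-0.28],"turn": [0,0,0],"hand": 10}]'

```text
time_s: 15.45
tcp_pos: [0.5185, 0.3047, 0.2433]
tcp_rot: [-0.001, -0.142, 0.99, -0.0]
ft_force: [-0.7, 0.1, -0.3]
gripper_width: 0.174
grip_force: 39.1
```

```bash
python3 - <<'E'
from h import *
s=robot.sense();print(s['tcp_pos'],s['gripper_width'],s['ft_force'])
t=s['tcp_pos'];S=cam('scene');i=robot.snapshot('scene')[:,:,::-1]
j=robot.snapshot('wrist')[:,:,::-1]
a=cv2.resize(i[120:250,310:400],(400,578),interpolation=cv2.INTER_CUBIC);b=cv2.resize(j[100:260,180:340],(400,400))
c=np.zeros((578,800,3),np.uint8);c[:,:400]=a;c[:400,400:]=b;cv2.imwrite('pics/c5.png',c)
for x in ([t[0],t[1],t[2]-.146],[t[0],t[1],.082]): print((proj(S,x)[0]-[309.6,119.6])*4.444, (proj(cam('wrist',s),x)[0]-[180,100])*2.5+[400,0])
E
```

```text
[0.5185333  0.30469051 0.24332531] 0.174136158587989 [-0.68567759  0.10080516 -0.31794983]
[213.59648879 368.4385898 ] [589.26878215 201.26654434]
[210.09681858 388.40867109] [589.33065775 193.08525227]
```

View pics/c5.png

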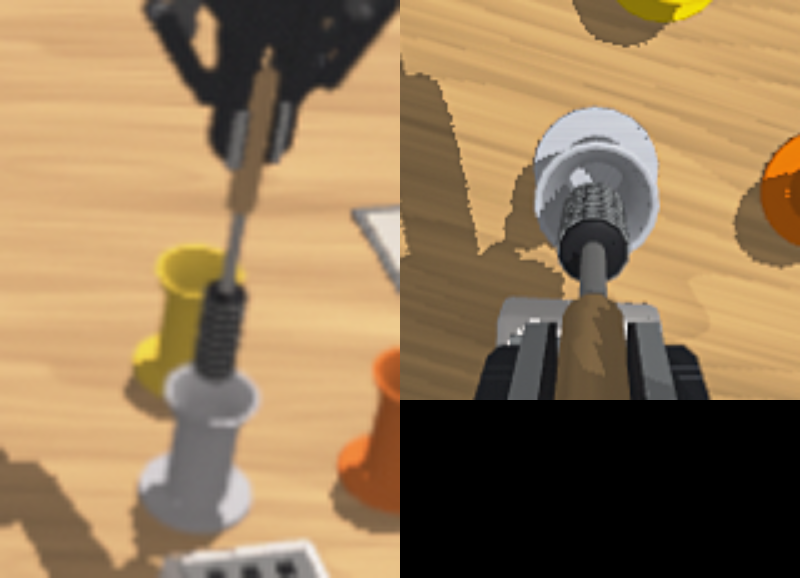

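The tip is just above the mouth and centred: mouth at (211,393) in the scene, (597,195) in the wrist picture. Now I lower it.

Emit:
apply_moves --deltas '[{"travel": [0,0.003,-0.03],"turn": [0,0,0],"hand": 10},{"travel": [0,0.003,-0.06],"turn": [0,0,0],"hand": 10},{"travel": [0,0.003,-0.09],"turn": [0,0,0],"hand": 10},{"travel": [0,0.003,-0.12],"turn": [0,0,0],"hand": 10},{"travel": [0,0.003,-0.15],"turn": [0,0,0],"hand": 10},{"travel": [0,0.003,-0.18],"turn": [0,0,0],"hand": 10},{"travel": [0,0.003,-0.21],"turn": [0,0,0],"hand": 10},{"travel": [0,0.003,-0.24],"turn": [0,0,0],"hand": 10},{"travel": [0,0.003,-0.26],"turn": [0,0,0],"hand": 10},{"travel": [0,0.003,-0.26],"turn": [0,0,0],"hand": 10}]'

```text
time_s: 16.8
tcp_pos: [0.5186, 0.3054, 0.1919]
tcp_rot: [-0.0, -0.142, 0.99, -0.0]
ft_force: [0.5, 0.2, 0.3]
gripper_width: 0.175
grip_force: 39.1
```

Emit:
apply_moves --deltas '[{"travel": [0,0,-0.03],"turn": [0,0,0],"hand": 10},{"travel": [0,0,-0.06],"turn": [0,0,0],"hand": 10},{"travel": [0,0,-0.09],"turn": [0,0,0],"hand": 10},{"travel": [0,0,-0.12],"turn": [0,0,0],"hand": 10},{"travel": [0,0,-0.14],"turn": [0,0,0],"hand": 10},{"travel": [0,0,-0.16],"turn": [0,0,0],"hand": 10},{"travel": [0,0,-0.17],"turn": [0,0,0],"hand": 10},{"travel": [0,0,-0.175],"turn": [0,0,0],"hand": 10},{"travel": [0,0,-0.175],"turn": [0,0,0],"hand": 10},{"travel": [0,0,-0.175],"turn": [0,0,0],"hand": 10}]'

```text
time_s: 18.05
tcp_pos: [0.5188, 0.3055, 0.1575]
tcp_rot: [0.0, -0.142, 0.99, 0.0]
ft_force: [-0.3, -0.2, -0.2]
gripper_width: 0.177
grip_force: 39.1
```

Emit:
apply_moves --deltas '[{"travel": [0,0,-0.01],"turn": [0,0,0],"hand": 10},{"travel": [0,0,-0.02],"turn": [0,0,0],"hand": 10},{"travel": [0,0,-0.025],"turn": [0,0,0],"hand": 10},{"travel": [0,0,-0.025],"turn": [0,0,0],"hand": 18},{"travel": [0,0,-0.025],"turn": [0,0,0],"hand": 22},{"travel": [0,0,-0.025],"turn": [0,0,0],"hand": 30},{"travel": [0,0,-0.025],"turn": [0,0,0],"hand": 40},{"travel": [0,0,-0.025],"turn": [0,0,0],"hand": 50},{"travel": [0,0,-0.025],"turn": [0,0,0],"hand": 55},{"travel": [0,0,-0.025],"turn": [0,0,0],"hand": 55}]'

```text
time_s: 19.3
tcp_pos: [0.5188, 0.3055, 0.1523]
tcp_rot: [0.0, -0.142, 0.99, 0.0]
ft_force: [0.2, 0.1, -1.1]
gripper_width: 0.646
grip_force: 0.0
```

Emit:
apply_moves --deltas '[{"travel": [0,0,0],"turn": [0,0,0],"hand": 55},{"travel": [0,0,0.1],"turn": [0,0,0],"hand": 55},{"travel": [0,0,0.2],"turn": [0,0,0],"hand": 55},{"travel": [0,0,0.3],"turn": [0,0,0],"hand": 55},{"travel": [0,0,0.45],"turn": [0,0,0],"hand": 55},{"travel": [0,0,0.6],"turn": [0,0,0],"hand": 55},{"travel": [0,0,0.75],"turn": [0,0,0],"hand": 55},{"travel": [0,0,0.75],"turn": [0,0,0],"hand": 55},{"travel": [0,0,0.75],"turn": [0,0,0],"hand": 55},{"travel": [0,0,0.75],"turn": [0,0,0],"hand": 55}]'

```text
time_s: 20.55
tcp_pos: [0.5184, 0.3053, 0.3006]
tcp_rot: [-0.001, -0.142, 0.99, -0.0]
ft_force: [0.5, 0.1, -0.1]
gripper_width: 0.643
grip_force: 0.0
```

```bash
python3 - <<'E'
from h import *
s=robot.sense();print(s['tcp_pos'],s['gripper_width'],s['ft_force'])
i=robot.snapshot('scene')[:,:,::-1];j=robot.snapshot('wrist')[:,:,::-1]
a=cv2.resize(i[120:250,310:400],(400,578),interpolation=cv2.INTER_CUBIC);b=cv2.resize(j,(400,300))
c=np.zeros((578,800,3),np.uint8);c[:,:400]=a;c[:300,400:]=b;cv2.imwrite('pics/c6.png',c)
E
```

```text
[0.51844824 0.30532151 0.30056165] 0.6429829668686756 [ 0.53726393  0.09016363 -0.11346152]
```

View pics/c6.png

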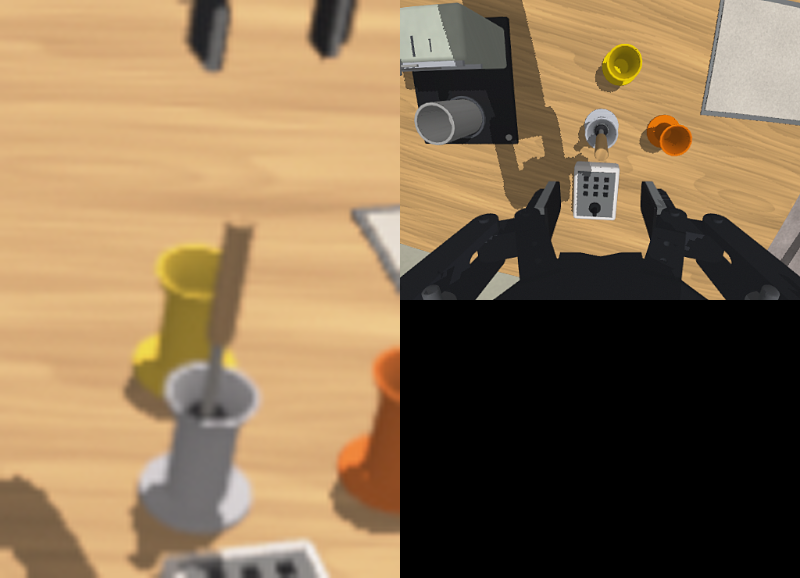

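The brush stands released in its stand: handle top at (238,225), head inside the mouth at (210,400). Next is the tab.

Emit:
apply_moves --deltas '[{"travel": [-0.02,-0.15,0],"turn": [0,0,0],"hand": 45},{"travel": [-0.04,-0.35,0],"turn": [0,0,0],"hand": 45},{"travel": [-0.06,-0.55,0],"turn": [0,0,0],"hand": 45},{"travel": [-0.08,-0.75,0],"turn": [0,0,0],"hand": 45},{"travel": [-0.1,-0.9,0],"turn": [0,0,0],"hand": 45},{"travel": [-0.13,-1,0],"turn": [0,0,0],"hand": 45},{"travel": [-0.13,-1,0],"turn": [0,0,0],"hand": 45},{"travel": [-0.13,-1,0],"turn": [0,0,0],"hand": 45},{"travel": [-0.13,-1,0],"turn": [0,0,0],"hand": 45},{"travel": [-0.13,-1,0],"turn": [0,0,0],"hand": 45}]'

```text
time_s: 21.9
tcp_pos: [0.4928, 0.1061, 0.3021]
tcp_rot: [-0.0, -0.143, 0.99, 0.0]
ft_force: [0.2, -0.1, -0.0]
gripper_width: 0.525
grip_force: 0.0
```

Emit:
apply_moves --deltas '[{"travel": [0,-0.15,0],"turn": [0,0,0],"hand": 45},{"travel": [0,-0.3,0],"turn": [0,0,0],"hand": 45},{"travel": [0,-0.4,0],"turn": [0,0,0],"hand": 45},{"travel": [0,-0.43,0],"turn": [0,0,0],"hand": 45},{"travel": [0,-0.43,0],"turn": [0,0,0],"hand": 45},{"travel": [0,-0.43,-0.1],"turn": [0,0,0],"hand": 45},{"travel": [0,-0.43,-0.2],"turn": [0,0,0],"hand": 45},{"travel": [0,-0.43,-0.25],"turn": [0,0,0],"hand": 45},{"travel": [0,-0.43,-0.25],"turn": [0,0,0],"hand": 45},{"travel": [0,-0.43,-0.25],"turn": [0,0,0],"hand": 45}]'

```text
time_s: 23.15
tcp_pos: [0.4931, 0.0197, 0.2533]
tcp_rot: [0.001, -0.142, 0.99, -0.0]
ft_force: [-0.2, -0.6, 0.1]
gripper_width: 0.526
grip_force: 0.0
```

```bash
python3 - <<'E'
from h import *
s=robot.sense();print(s['tcp_pos'],s['tcp_rot'],s['gripper_width'])
j=robot.snapshot('wrist')[:,:,::-1];cv2.imwrite('pics/w7.png',j)
cv2.imwrite('pics/c7.png',cv2.resize(j[90:240,156:356],(800,600),interpolation=cv2.INTER_CUBIC))
t=s['tcp_pos'];Wc=cam('wrist',s);a=.2822
ux=np.array([np.cos(a),np.sin(a),0]);uy=np.array([-np.sin(a),np.cos(a),0]);O=np.array([.4547,.0081,0])
f=lambda X:((proj(Wc,X)[0]-[155.6,89.6])*4).round()
for n,X in [('tabtop',O+.039*ux+[0,0,.198]),('m0',O+.0166*ux+[0,0,.15]),('m25',O+.0166*ux+.025*uy+[0,0,.15]),('m50',O+.0166*ux+.05*uy+[0,0,.15]),('tcp',t),('cup',O+.125*ux+[0,0,.102])]: print(n,f(X))
E
```

```text
[0.49307685 0.01969918 0.25331005] [ 7.50739451e-04 -1.42266999e-01  9.89828032e-01 -6.23226424e-05] 0.5260864625267213
tabtop [397. 472.]
m0 [398. 303.]
m25 [513. 304.]
m50 [627. 304.]
tcp [399. 611.]
cup [398. 647.]
```

View pics/c7.png

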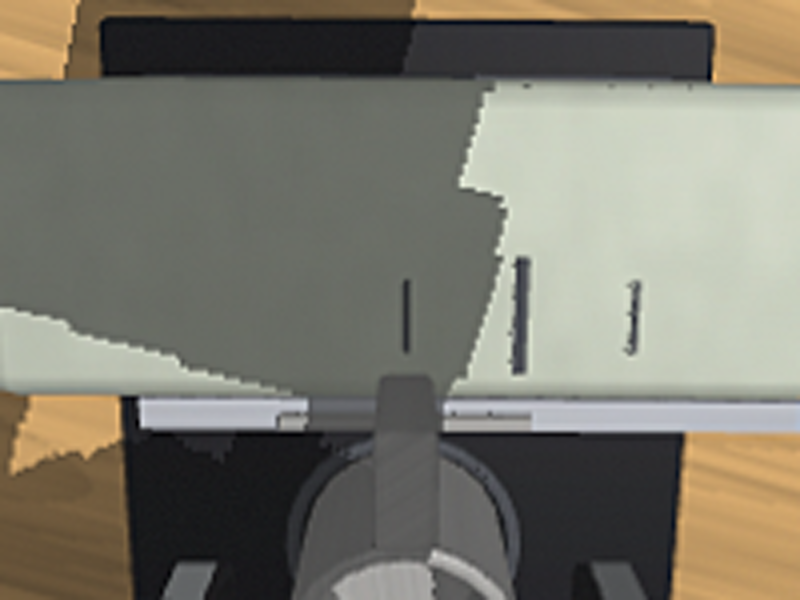

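Marks are at (406,316), (520,316) and (633,316), with the tab centred at about 407, in line with the "shut" mark. The station sits about 1.6 mm further along +y than my estimate. I go down and grip.

Emit:
apply_moves --deltas '[{"travel": [0,0.006,-0.1],"turn": [0,0,0],"hand": 45},{"travel": [0,0.006,-0.2],"turn": [0,0,0],"hand": 45},{"travel": [0,0.006,-0.3],"turn": [0,0,0],"hand": 45},{"travel": [0,0.006,-0.38],"turn": [0,0,0],"hand": 45},{"travel": [0,0.006,-0.43],"turn": [0,0,0],"hand": 45},{"travel": [0,0.006,-0.45],"turn": [0,0,0],"hand": 45},{"travel": [0,0.006,-0.45],"turn": [0,0,0],"hand": 30},{"travel": [0,0.006,-0.45],"turn": [0,0,0],"hand": 20},{"travel": [0,0.006,-0.45],"turn": [0,0,0],"hand": 16},{"travel": [0,0.006,-0.45],"turn": [0,0,0],"hand": 16}]' --squeeze 40

```text
time_s: 24.45
tcp_pos: [0.4928, 0.0206, 0.1626]
tcp_rot: [0.0, -0.142, 0.99, 0.0]
ft_force: [0.4, -0.1, 0.3]
gripper_width: 0.185
grip_force: 0.0
```

Emit:
apply_moves --deltas '[{"travel": [0,0,0],"turn": [0,0,0],"hand": 13},{"travel": [0,0,0],"turn": [0,0,0],"hand": 10},{"travel": [0,0,0],"turn": [0,0,0],"hand": 6},{"travel": [0,0,0],"turn": [0,0,0],"hand": 6},{"travel": [0,0,0],"turn": [0,0,0],"hand": 6},{"travel": [0,0,0],"turn": [0,0,0],"hand": 6},{"travel": [0,0,0],"turn": [0,0,0],"hand": 6},{"travel": [0,0,0],"turn": [0,0,0],"hand": 6},{"travel": [0,0,0],"turn": [0,0,0],"hand": 6},{"travel": [0,0,0],"turn": [0,0,0],"hand": 6}]'

```text
time_s: 25.7
tcp_pos: [0.4928, 0.0207, 0.1626]
tcp_rot: [0.0, -0.142, 0.99, -0.0]
ft_force: [0.0, -2.4, 5.8]
gripper_width: 0.135
grip_force: 39.9
```

```bash
python3 - <<'E'
from h import *
s=robot.sense();print(s['tcp_pos'],s['tcp_rot'],s['ft_force'],s['grip_force'],s['time_s'])
a=.2822;print('along y',s['ft_force']@[-np.sin(a),np.cos(a),0])
E
```

```text
[0.49284872 0.02066566 0.16258812] [ 1.98365483e-04 -1.42137940e-01  9.89846840e-01 -3.53094312e-06] [ 0.03689048 -2.35359107  5.79823479] 39.863736033439636 25.7
along y -2.2707679521316773
```

Emit:
apply_moves --deltas '[{"travel": [-0.004,0.015,0],"turn": [0,0,0],"hand": 6},{"travel": [-0.009,0.03,0],"turn": [0,0,0],"hand": 6},{"travel": [-0.013,0.045,0],"turn": [0,0,0],"hand": 6},{"travel": [-0.018,0.06,0],"turn": [0,0,0],"hand": 6},{"travel": [-0.022,0.075,0],"turn": [0,0,0],"hand": 6},{"travel": [-0.026,0.09,0],"turn": [0,0,0],"hand": 6},{"travel": [-0.031,0.105,0],"turn": [0,0,0],"hand": 6},{"travel": [-0.035,0.12,0],"turn": [0,0,0],"hand": 6},{"travel": [-0.035,0.12,0],"turn": [0,0,0],"hand": 6},{"travel": [-0.035,0.12,0],"turn": [0,0,0],"hand": 6}]' --squeeze 60

```text
time_s: 26.95
tcp_pos: [0.4861, 0.0443, 0.1626]
tcp_rot: [0.0, -0.142, 0.99, -0.0]
ft_force: [0.9, -4.9, 5.7]
gripper_width: 0.137
grip_force: 60.7
```

```bash
python3 - <<'E'
from h import *
a=.2822;F=[]
for k in range(8):
    j=robot.snapshot('wrist')[:,:,::-1];s=robot.sense();F.append(s['ft_force']@[-np.sin(a),np.cos(a),0])
print(s['tcp_pos'],s['tcp_rot'],s['ft_force'],s['time_s'],np.round(F,2),np.mean(F))
cv2.imwrite('pics/w8.png',j);i=robot.snapshot('scene')[:,:,::-1]
A=cv2.resize(j[90:240,156:356],(800,600),interpolation=cv2.INTER_CUBIC)[:,100:700]
B=cv2.resize(i[140:240,200:300],(500,500),interpolation=cv2.INTER_CUBIC)
A=cv2.resize(j[120:300,196:316],(400,600),interpolation=cv2.INTER_CUBIC);B=cv2.resize(i[140:260,205:285],(400,600),interpolation=cv2.INTER_CUBIC)
cv2.imwrite('pics/c8.png',np.hstack([A,B]))
E
```

```text
[0.48611288 0.04427823 0.16260748] [ 5.04733715e-04 -1.41954643e-01  9.89872921e-01 -4.74853527e-04] [ 1.85059084 -4.127818    5.19352581] 27.35 [-5.6  -4.98 -5.7  -5.23 -4.89 -4.63 -5.91 -4.48] -5.176723257477002
```

View pics/c8.png

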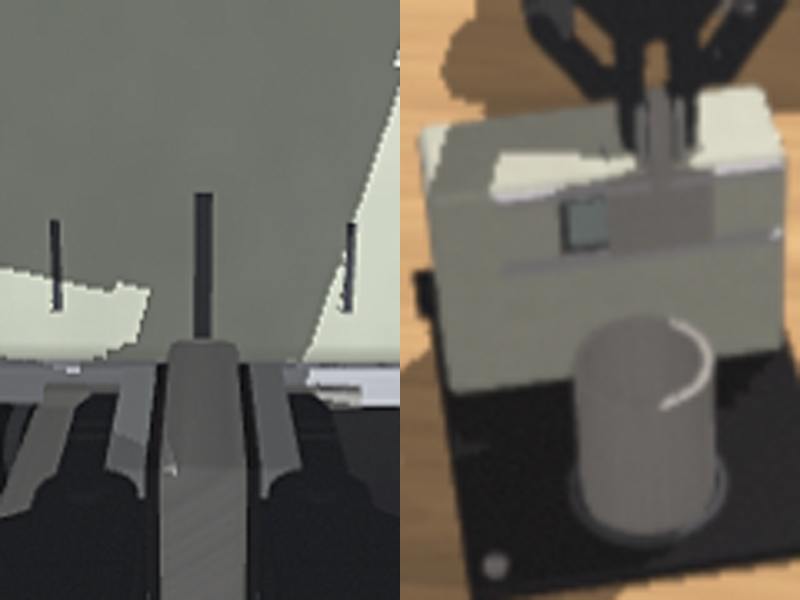

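The tab's base is centred at x 203, right on the long half mark at x 203, and about 5.2 N of spring force agrees with half travel. The cup is still in its nest and the port is half open. I hand in while holding.

```bash
python3 -c "
from rig import robot
print(robot.finish_job())"
```

```text
the job is handed in; nothing more can be done
None
```

The job is handed in, with no verdict returned: the brush made two strokes inside the cup and is back in its stand, released, the cup is still in its nest, and the gripper holds the shutter tab on the half mark (about 27 s used).

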